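Find the pot with the steel block by its weight and hang it up

ROBOT

A 6-joint arm with a two-finger parallel gripper is mounted at the origin on the work surface. World frame = base frame: x ahead of the robot, y to its left, z up, the work surface at z = 0. Lengths are in mm, angles in degrees, forces in N, time in s.
With the tool pointing down it reaches from about 325 to 875 mm from the base axis. Payload 4.4 kg.
Tool frame: the origin (TCP) lies midway between the tips of the shut fingers; the grasp point (between the pads) lies 19 mm behind it; x points along the fingers, y is the direction in which the jaws open and shut, and the axes are right-handed (so a half turn about x gives the same grasp; the last joint's range is limited). The gripper opens to 85 mm and grips with 20 to 120 N. Pads are 22 mm wide; open, the fingers measure 114 mm over their backs; the gripper's body (76 mm by 85 mm) begins 54 mm behind the grasp point. The pads swing forward as they close: fully open they stand 13 mm farther back than shut.
Start: joints at [60.991, 11.837, 88.321, -0, 79.842, -8.623], TCP at [200.305, 538.985, 231.282] pointing down, gripper open.
Joint ranges: [-156.59, 156.59], [-49.26, 127.26], [12.9, 141.05], [-63.56, 243.56], [4.71, 150.69], [-161.64, 161.64]. Speed limits (degrees/s): [159.86, 159.86, 180, 180, 180, 180].

INTERFACE

Orientations are given as a 3x3 rotation matrix whose columns are the frame's x, y, z axes.
In Python, from workcell import bot gives the robot as it stands.
- The arm moves only by the tool jog_arm, never from a script. Its argument "series" is one flat list of numbers, 7 for each row, row after row: the turn, a rotation vector about the world's x, y, z in degrees, then the shift along the world's x, y, z in cm, then the opening, from 0 (shut) to 1 (fully open). In form: [wx, wy, wz, tx, ty, tz, jaw, wx, wy, wz, tx, ty, tz, jaw, ...]. A call has 1 to 8 rows; each row shifts and turns the pose as measured when the row begins; what a row does not reach is not made up. A row lasts 1/12 s, in which the tool goes at most 41.7 mm and 7.16 degrees, less where a joint would pass 70% of its speed; a pose out of reach is approached as far as the arm can. A call with a gripper value outside its range is refused whole. The fingers move at their own pace and stop on an object; the grip force is fixed at half the most. Time passes only in rows, so rows that do not move let the fingers close. It gives the time, the measured TCP pose, the force and the opening at its end, in the units of the state.
- bot.state(): the state, without advancing time (a new reading comes with each control period).
- bot.snapshot(name): name is "scene" or "top" or "wrist"; returns the picture (420x560x3 uint8, blue, green, red); there is no depth.
- bot.camera_model(name): a dict with "fx", "fy", "cx", "cy" (pixels), "dist" ([k1, k2, p1, p2, k3] as OpenCV has them; the pictures are not rectified), "cam_to_world" (4x4, takes a point from camera to world coordinates); the wrist camera has in their place "mount" (4x4, takes a point from camera to tool coordinates, whose origin is the TCP and whose axes are the tool frame's). Camera axes: x right, y up, looking along -z (the intrinsics and any distortion apply to the point x, -y, -z); pixel columns grow to the right and rows downward; lengths in mm; the calibration is good to about 2 mm. A picture is of the moment at which its call begins: read the wrist's pose just before it. camera_model takes no time and is no camera call.
- bot.sign_off(): hands the job in, once; it reports no verdict.
The state is a dict: "clock": time; "joint_positions": joint angles; "joint_velocities": joint speeds; "joint_efforts": joint torques, N m; "tool_pos": TCP position; "ee_rot": TCP orientation; "contact_force": force on the tool from outside, world axes, zero at the start; "wrist_torque": the same for the moment, N m; "width": opening from 0.0 (shut) to 1.0 (fully open).
Only numpy, scipy, OpenCV 4.12 (cv2) and the standard library are available. Lean on these libraries where they do the work, as an engineer would, in place of code of your own. Each camera call takes 0.05 s, during which the arm holds its last target. There are 200 camera calls.

TASK

One of the three identical lidded pots holds a steel forming block and is much heavier than the other two, which hold wooden ones. Find it by lifting, and hang it by its bail on both prongs of the double hook so that it hangs still; leave the other two pots standing upright on the bench. Never tip a pot over, and leave the other things on the bench where they are.

Things in the scene. Friction and masses are not known exactly. Their poses are not given: they have to be found in the camera images.
- pot_a: one of three identical round steel pots, 84 mm across, 58 mm high with its fixed lid, about 180 g plus contents; a stiff fixed wire bail arches over the lid along the pot's y axis. One pot hides a steel block (about 400 g), two hide wooden ones (40 g); it cannot be seen which. Origin at the centre of the underside, z up
- bail_a (a point): middle of the straight top bar of pot_a's bail, on the bar's axis, 105 mm above the pot's underside; the bar is 9 mm thick and straight for 80 mm along the pot's y axis; the clear window between lid and bar is 42 mm high and about 85 mm wide. Its axes are the pot's
- pot_b: one of three identical round steel pots, 84 mm across, 58 mm high with its fixed lid, about 180 g plus contents; a stiff fixed wire bail arches over the lid along the pot's y axis. One pot hides a steel block (about 400 g), two hide wooden ones (40 g); it cannot be seen which. Origin at the centre of the underside, z up
- bail_b (a point): middle of the straight top bar of pot_b's bail, on the bar's axis, 105 mm above the pot's underside; the bar is 9 mm thick and straight for 80 mm along the pot's y axis; the clear window between lid and bar is 42 mm high and about 85 mm wide. Its axes are the pot's
- pot_c: one of three identical round steel pots, 84 mm across, 58 mm high with its fixed lid, about 180 g plus contents; a stiff fixed wire bail arches over the lid along the pot's y axis. One pot hides a steel block (about 400 g), two hide wooden ones (40 g); it cannot be seen which. Origin at the centre of the underside, z up
- bail_c (a point): middle of the straight top bar of pot_c's bail, on the bar's axis, 105 mm above the pot's underside; the bar is 9 mm thick and straight for 80 mm along the pot's y axis; the clear window between lid and bar is 42 mm high and about 85 mm wide. Its axes are the pot's
- hook: fixed steel double-hook stand: 18 mm round post on a base plate 110 x 160 x 14 mm; two level prongs, 10 mm thick, axes 232 mm high at y = -26 and +26 mm, run from the post 120 mm along the stand's -x; their ends turn up to 257 mm. The bail's bar goes across both prongs, between upturned ends and post; the fingers fit between the prongs. Origin at the foot of the post
- hook_seat (a point): point midway between the two prongs at the height of their upper sides (237 mm), 85 mm out from the post's axis and 35 mm short of the upturned ends; a hung bar's axis lies 4.5 mm above this height. Its axes are the stand's
- brass_block: bystander: brass doming block, a 50 mm cube with round hollows, origin under its centre
- bench_block: bystander: flat steel bench block 100 x 100 x 22 mm, origin under its centre
- mallet: bystander: wooden mallet about 240 mm long, lying down
- driver: bystander: screwdriver with a dark wooden handle, about 190 mm long, lying down
- jar: bystander: jar with a black cap, 60 mm across, 75 mm high, origin under its centre
Things that resemble listed ones, but are neither listed nor needed, are in the scene too. What is shaped like the pot_c but black, blue or turquoise is not meant.

How it is judged:
By the outcome, as a careful person would: the job done as asked, in the order asked, and still so for the second after the job is handed in, with the robot touching nothing.
It also fails if it takes over 64 s, if anything falls off the work surface, if the arm or the gripper's body presses on something with over 40 N, if the wrist force passes 120 N, or if a joint passes its speed limit or range.

## Working session

There is one attempt and no reset: what is moved stays moved. The work goes in short steps, Python scripts to look and compute and a tool call to move; the robot and the scene stay as the last step left them, time stands still between calls to the robot, and variables do not carry over. Pictures are saved under pics/ and viewed, about 8 in all and at most 12, crops included, and the job is handed in when it is done.

Besides the shell and the picture viewer there is one more tool, called after "Emit:" by a JSON object that holds its "fn" and its "kwargs". jog_arm: Moves the arm, as the interface text tells. Its arguments: {"type":"object","properties":{"series":{"type":"array"}},"required":["series"]}

```bash
mkdir -p pics; cat > h.py <<'E'
import numpy as np, cv2
from workcell import bot
def ray(cm,uv,T=None):
    K=np.array([[cm['fx'],0,cm['cx']],[0,cm['fy'],cm['cy']],[0,0,1.]])
    p=cv2.undistortPoints(np.array([[uv]],float),K,np.array(cm['dist'],float))[0,0]
    T=np.array(cm['cam_to_world'] if T is None else T)
    d=T[:3,:3]@np.array([p[0],-p[1],-1.]); return T[:3,3],d
def onz(cm,uv,z,T=None):
    o,d=ray(cm,uv,T); return o+d*(z-o[2])/d[2]
def proj(cm,P):
    K=np.array([[cm['fx'],0,cm['cx']],[0,cm['fy'],cm['cy']],[0,0,1.]])
    T=np.array(cm['cam_to_world']); q=(np.array(P,float)-T[:3,3])@T[:3,:3]
    q=q*[1,-1,-1]
    return cv2.projectPoints(q,np.zeros(3),np.zeros(3),K,np.array(cm['dist'],float))[0][:,0]
E
python3 - <<'E'
from h import *
for n in ('scene','top'):
    cv2.imwrite(f'pics/{n}.png',bot.snapshot(n)); c=bot.camera_model(n); print(n,c)
s=bot.state();print(s)
E
```

```text
scene {'fx': 530.3541814879402, 'fy': 530.3541814879402, 'cx': 275.4857382545295, 'cy': 221.57140300379376, 'dist': array([-0.11910539,  0.        ,  0.        ,  0.        ,  0.        ]), 'cam_to_world': array([[ 1.69310788e-01, -7.05900345e-01,  6.87777988e-01,
         1.51117976e+03],
       [ 9.85530160e-01,  1.15591616e-01, -1.23971293e-01,
        -1.66197961e+02],
       [ 8.01000933e-03,  6.98815628e-01,  7.15256988e-01,
         1.13700388e+03],
       [ 0.00000000e+00,  0.00000000e+00,  0.00000000e+00,
         1.00000000e+00]])}
top {'fx': 398.43124841981626, 'fy': 398.43124841981626, 'cx': 283.96716921533795, 'cy': 209.5184162188049, 'dist': array([-0.09500811,  0.        ,  0.        ,  0.        ,  0.        ]), 'cam_to_world': array([[-5.36648726e-03,  9.90345893e-01, -1.38514305e-01,
         4.09351736e+02],
       [-9.99966639e-01, -6.16766283e-03, -5.35548529e-03,
         2.94181876e+01],
       [-6.15809239e-03,  1.38480944e-01,  9.90345953e-01,
         1.16158149e+03],
       [ 0.00000000e+00,  0.00000000e+00,  0.00000000e+00,
         1.00000000e+00]])}
{'clock': 0.1, 'joint_positions': array([ 6.09913550e+01,  1.18829257e+01,  8.83967837e+01,  1.89671429e-04,
        7.98426500e+01, -8.62336041e+00]), 'joint_velocities': array([ 0.03886336, -0.0870675 , -0.15530014,  0.04004393,  0.06963531,
       -0.02590913]), 'joint_efforts': array([ 8.20558853e-04, -3.84094906e+01, -2.92549413e+01, -1.74928355e-04,
        4.86068180e-03, -7.58235075e-06]), 'tool_pos': array([199.96469035, 538.37301091, 230.2052083 ]), 'ee_rot': array([[-1.03847796e-03,  3.48330766e-01,  9.37371110e-01],
       [-1.86607799e-03,  9.37369309e-01, -3.48332164e-01],
       [-9.99997720e-01, -2.11094287e-03, -3.23424995e-04]]), 'contact_force': array([ 1.23217656,  0.21865681, -0.17421623]), 'wrist_torque': array([ 0.04459731,  0.00199864, -0.00367729]), 'width': 1.0049168146583312}
```

View pics/top.png

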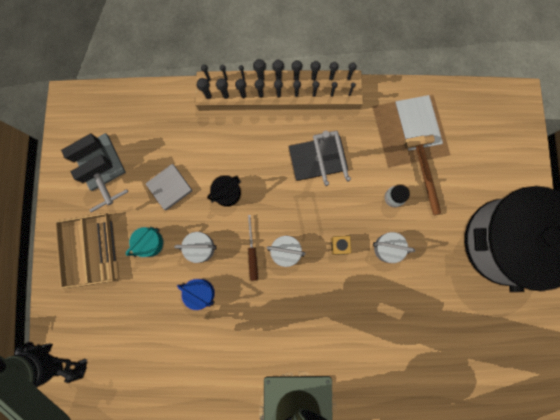

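View pics/scene.png

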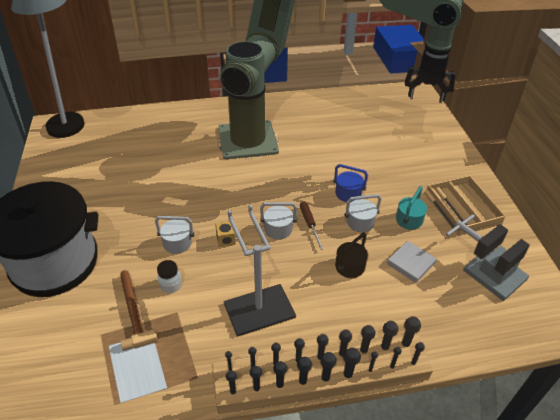

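```bash
python3 - <<'E'
from h import *
t=cv2.imread('pics/top.png')[115:275,165:425]; s=cv2.imread('pics/scene.png')[180:335,140:400]
cv2.imwrite('pics/ct.png',cv2.resize(t,(780,480),interpolation=cv2.INTER_CUBIC))
cv2.imwrite('pics/cs.png',cv2.resize(s,(780,465),interpolation=cv2.INTER_CUBIC))
E
```

```text
(no output)
```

View pics/ct.png

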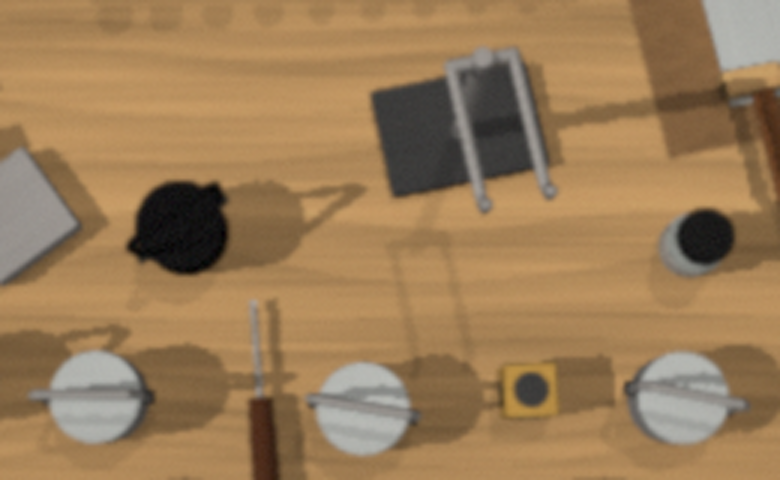

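View pics/cs.png

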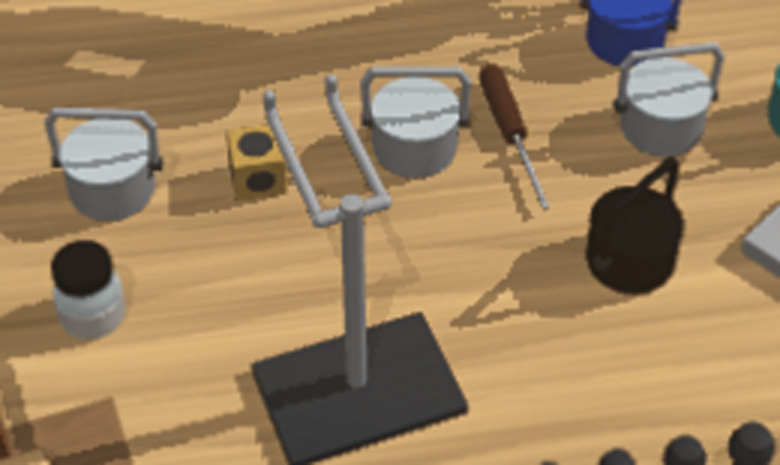

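```bash
python3 - <<'E'
from h import *
ct,cs=bot.camera_model('top'),bot.camera_model('scene')
U=lambda p,o:((p[0]+.5)/3-.5+o[0],(p[1]+.5)/3-.5+o[1])
tp=lambda p,z:onz(ct,U(p,(165,115)),z)
sp=lambda p,z:onz(cs,U(p,(140,180)),z)
def tri(a,b):
    o1,d1=ray(ct,U(a,(165,115)));o2,d2=ray(cs,U(b,(140,180)))
    t=np.linalg.lstsq(np.c_[d1,-d2],o2-o1,rcond=None)[0]
    p,q=o1+d1*t[0],o2+d2*t[1]; return (p+q)/2,np.linalg.norm(p-q)
np.set_printoptions(precision=1,suppress=True)
for n,l,sl,e in (('L',(98,396),(669,92),((32,396),(150,396),(719,49),(622,56))),('M',(364,406),(416,112),((312,399),(415,414),(466,74),(369,72))),('R',(682,398),(108,150),((635,388),(742,406),(153,121),(50,114)))):
    print(n,'lid',tp(l,58),sp(sl,58))
    for a,b in((e[0],e[2]),(e[1],e[3])): print('  bar',tp(a,105),sp(b,105))
for a,b,z in(((485,205),(270,97),257),((549,192),(331,80),257),((451,64),(319,217),232),((518,51),(384,203),232),((484,57),(353,205),232)):
    print('hook',tp(a,z),sp(b,z),*tri(a,b))
print('foot',sp((357,383),14))
# automatic lid centroids in top image (white-ish)
E
```

```text
L lid [461.  276.7  58. ] [469.6 279.8  58. ]
  bar [458.8 325.6 105. ] [465.8 324.9 105. ]
  bar [458.7 219.7 105. ] [460.4 229.8 105. ]
M lid [450.8  30.4  58. ] [456.9  32.   58. ]
  bar [455.5  76.2 105. ] [460.9  78.3 105. ]
  bar [441.8 -14.5 105. ] [443.6 -11.  105. ]
R lid [ 455.8 -264.1   58. ] [ 459.6 -261.3   58. ]
  bar [ 463.1 -209.8  105. ] [ 475.5 -215.   105. ]
  bar [ 446.1 -305.4  105. ] [ 451.1 -308.2  105. ]
hook [597.3 -64.1 257. ] [ 616.4 -115.1  257. ] [599.1 -90.3 235.1] 47.89198131455517
hook [ 607.3 -114.   257. ] [605.  -65.1 257. ] [609.2 -89.  268.5] 47.03453566907678
hook [719.  -41.8 232. ] [724.9 -91.4 232. ] [719.6 -66.6 221.5] 48.30884274390697
hook [729.8 -96.4 232. ] [718.9 -40.8 232. ] [728.5 -68.5 250.9] 51.80895232034144
hook [724.8 -68.7 232. ] [717.1 -64.3 232. ] [722.8 -66.5 238.8] 2.9289217015786426
foot [727.2 -66.1  14. ]
```

Emit:
{"fn": "jog_arm", "kwargs": {"series": [0, 0, -7, 2.6, -2.6, 0, 0.5, 0, 0, -7, 2.6, -2.6, 0, 0.5, 0, 0, -7, 2.6, -2.6, 0, 0.5, 0, 0, -7, 2.6, -2.6, 0, 0.5, 0, 0, -7, 2.6, -2.6, 0, 0.5, 0, 0, -7, 2.6, -2.6, 0, 0.5, 0, 0, -7, 2.6, -2.6, 0, 0.5, 0, 0, -7, 2.6, -2.6, 0, 0.5]}}

```text
clock: 0.77
tool_pos: [406.0, 324.5, 225.6]
ee_rot: [[-0.008, 0.976, 0.218], [0.001, 0.218, -0.976], [-1.0, -0.008, -0.003]]
contact_force: [1.5, 0.9, 0.3]
width: 0.501
```

Emit:
{"fn": "jog_arm", "kwargs": {"series": [0, 0, -6, 2.5, -2.3, 0, 0.5, 0, 0, -6, 2, -1.8, 0, 0.5, 0, 0, -2, 0.7, -0.6, -0.5, 0.5, 0, 0, 0, 0, 0, -2, 0.5, 0, 0, 0, 0, 0, 0, 0.5]}}

```text
clock: 1.18
tool_pos: [464.5, 267.8, 198.3]
ee_rot: [[-0.008, 0.999, -0.052], [0.001, -0.052, -0.999], [-1.0, -0.008, -0.001]]
contact_force: [-1.3, -0.5, -0.3]
width: 0.499
```

```bash
python3 - <<'E'
from h import *
s=bot.state();print(s['tool_pos'],s['ee_rot']);cv2.imwrite('pics/w1.png',bot.snapshot('wrist'));print(bot.camera_model('wrist'))
E
```

```text
[464.46575651 267.78707211 198.27327582] [[-8.17337023e-03  9.98618128e-01 -5.19136891e-02]
 [ 1.00084837e-03 -5.19072277e-02 -9.98651410e-01]
 [-9.99966097e-01 -8.21430543e-03 -5.75208331e-04]]
{'fx': 357.1664779071721, 'fy': 357.1664779071721, 'cx': 275.94346923537125, 'cy': 211.76961952956765, 'dist': array([0.02317277, 0.        , 0.        , 0.        , 0.        ]), 'mount': array([[-3.60286292e-04,  3.18041230e-01, -9.48076814e-01,
        -1.41689576e+02],
       [ 9.99999594e-01,  8.97479426e-04, -7.89500219e-05,
         3.47571666e-01],
       [ 8.25770073e-04, -9.48076458e-01, -3.18041425e-01,
        -8.16178562e+01],
       [ 0.00000000e+00,  0.00000000e+00,  0.00000000e+00,
         1.00000000e+00]])}
```

View pics/w1.png

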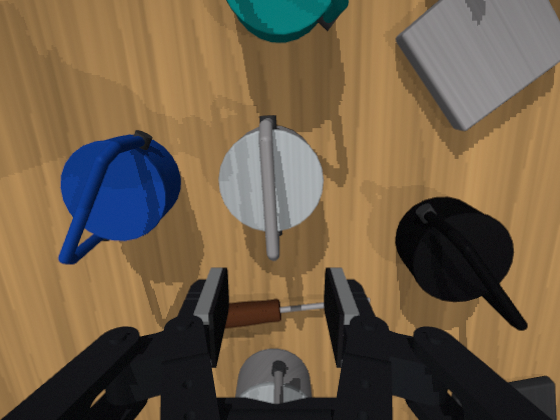

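```bash
cat >> h.py <<'E'
def wT(s):
    T=np.eye(4);T[:3,:3]=s['ee_rot'];T[:3,3]=s['tool_pos'];return T@np.array(bot.camera_model('wrist')['mount'])
E
python3 - <<'E'
from h import *
s=bot.state();c=bot.camera_model('wrist');T=wT(s)
a,b=onz(c,(267,124),105,T),onz(c,(273,255),105,T)
print(a,b,(a+b)/2,np.degrees(np.arctan2(*(a-b)[:2])), onz(c,(271,180),58,T))
E
```

```text
[462.99685785 330.81352081 105.        ] [461.79074116 237.69286828 105.        ] [462.3937995  284.25319455 105.        ] 0.7420645139020713 [462.03885488 282.59988941  58.        ]
```

Emit:
{"fn": "jog_arm", "kwargs": {"series": [0, -0.5, 2, -0.2, 1.1, -1.5, 0.5, 0, 0, 0, 0, 0, -3, 0.5, 0, 0, 0, 0, 0, -3, 0.5, 0, 0, 0, 0, 0, -2.5, 0.5, 0, 0, 0, 0, 0, -1, 0.5, 0, 0, 0, 0, 0, 0, 0.5]}}

```text
clock: 1.73
tool_pos: [463.3, 286.5, 93.5]
ee_rot: [[0.013, 1.0, -0.004], [0.008, -0.004, -1.0], [-1.0, 0.013, -0.008]]
contact_force: [-0.1, -1.0, 0.7]
width: 0.502
```

Emit:
{"fn": "jog_arm", "kwargs": {"series": [0, 0, 0, -0.1, -0.7, -0.7, 0.5, 0, 0, 0, 0, 0, 0, 0.5, 0, 0, 0, 0, 0, 0, 0, 0, 0, 0, 0, 0, 0, 0, 0, 0, 0, 0, 0, 0, 0, 0, 0, 0, 0, 0, 0, 0, 0, 0, 0, 0, 0, 0, 0]}}

```text
clock: 2.32
tool_pos: [463.9, 281.2, 91.6]
ee_rot: [[0.019, 1.0, -0.001], [0.011, -0.001, -1.0], [-1.0, 0.019, -0.011]]
contact_force: [0.0, 0.2, -5.6]
width: 0.075
```

Emit:
{"fn": "jog_arm", "kwargs": {"series": [0, 0, 0, 0, 0, 0, 0, 0, 0, 0, 0, 0, 0, 0]}}

```text
clock: 2.48
tool_pos: [463.3, 281.1, 91.3]
ee_rot: [[0.018, 1.0, -0.001], [0.011, -0.001, -1.0], [-1.0, 0.018, -0.011]]
contact_force: [-0.8, 0.5, -0.9]
width: 0.078
```

Emit:
{"fn": "jog_arm", "kwargs": {"series": [0, 0, 0, 0, 0, 0.8, 0, 0, 0, 0, 0, 0, 0.8, 0, 0, 0, 0, 0, 0, 0.8, 0, 0, 0, 0, 0, 0, 0.8, 0, 0, 0, 0, 0, 0, 0, 0, 0, 0, 0, 0, 0, 0, 0]}}

```text
clock: 2.98
tool_pos: [462.1, 280.2, 125.1]
ee_rot: [[0.015, 1.0, -0.001], [0.01, -0.001, -1.0], [-1.0, 0.015, -0.01]]
contact_force: [0.4, -1.4, -5.7]
width: 0.077
```

Emit:
{"fn": "jog_arm", "kwargs": {"series": [0, 0, 0, 0, 0, 0, 0, 0, 0, 0, 0, 0, 0, 0, 0, 0, 0, 0, 0, 0, 0]}}

```text
clock: 3.23
tool_pos: [462.2, 280.2, 125.4]
ee_rot: [[0.016, 1.0, -0.001], [0.01, -0.001, -1.0], [-1.0, 0.016, -0.01]]
contact_force: [-0.6, 0.7, -6.3]
width: 0.075
```

Emit:
{"fn": "jog_arm", "kwargs": {"series": [-0.3, 0.4, 0, 0, 0, 1, 0, -0.3, 0.4, 0, 0, -0.5, 1.6, 0, 0, 0, 0, 0.2, -1, 2, 0, 0, 0, 1, 0.4, -1.6, 2, 0, 0, 0, 1, 0.6, -2.2, 2, 0, 0, 0, 1, 0.7, -2.6, 1.6, 0, 0, 0, 1, 0.7, -2.8, 1, 0, 0, 0, 1, 0.7, -2.8, 0.5, 0]}}

```text
clock: 3.9
tool_pos: [488.3, 144.5, 240.0]
ee_rot: [[-0.013, 0.995, 0.1], [-0.004, 0.1, -0.995], [-1.0, -0.013, 0.003]]
contact_force: [1.0, 0.1, -6.6]
width: 0.079
```

Emit:
{"fn": "jog_arm", "kwargs": {"series": [0, 0, 1, 0.7, -2.8, 0, 0, 0, 0, 1, 0.7, -2.8, 0, 0, 0, 0, 1, 0.7, -2.8, 0, 0, 0, 0, 1, 0.7, -2.8, 0, 0, 0, 0, 1, 0.6, -2.4, 0, 0, 0, 0, 0.5, 0.4, -1.8, 0, 0, 0, 0, 0, 0.2, -1, 0, 0, 0, 0, 0, 0, 0, 0, 0]}}

```text
clock: 4.57
tool_pos: [530.2, -33.5, 240.2]
ee_rot: [[-0.009, 0.981, 0.194], [-0.008, 0.194, -0.981], [-1.0, -0.01, 0.006]]
contact_force: [0.1, -0.6, -6.1]
width: 0.079
```

Emit:
{"fn": "jog_arm", "kwargs": {"series": [0.3, -0.4, 0, 0.4, -1, 0.4, 0, 0, 0, 0, 0.6, -1.5, 0.5, 0, 0, 0, 0, 0.6, -1.6, 0.4, 0, 0, 0, 0, 0.5, -1.2, 0.1, 0, 0, 0, 0, 0.3, -0.7, 0, 0, 0, 0, 0, 0.1, -0.3, 0, 0, 0, 0, 0, 0, 0, 0, 0, 0, 0, 0, 0, 0, 0, 0]}}

```text
clock: 5.23
tool_pos: [556.7, -97.6, 254.6]
ee_rot: [[-0.004, 0.98, 0.198], [0.002, 0.198, -0.98], [-1.0, -0.003, -0.003]]
contact_force: [0.2, 0.0, -5.1]
width: 0.077
```

```bash
python3 - <<'E'
from h import *
s=bot.state();print(s['tool_pos'],s['ee_rot'][:,1],s['contact_force'])
a=bot.snapshot('scene');b=bot.snapshot('wrist');t=bot.snapshot('top')
for n,i in(('s2',a),('w2',b),('t2',t)):cv2.imwrite(f'pics/{n}.png',i)
l=cv2.resize(a[120:340,150:400],None,fx=2,fy=2,interpolation=cv2.INTER_CUBIC)
r=cv2.resize(t[90:240,230:380],(300,300),interpolation=cv2.INTER_CUBIC)
r2=cv2.resize(b,(300,225))
o=np.zeros((540,800,3),np.uint8);o[:440,:500]=l;o[:300,500:]=r;o[305:530,500:]=r2
cv2.imwrite('pics/c2.png',o)
E
```

```text
[556.7234844  -97.59599158 254.63675363] [ 0.98010734  0.19844454 -0.00305901] [ 0.15936375  0.01169728 -5.13511833]
```

View pics/c2.png

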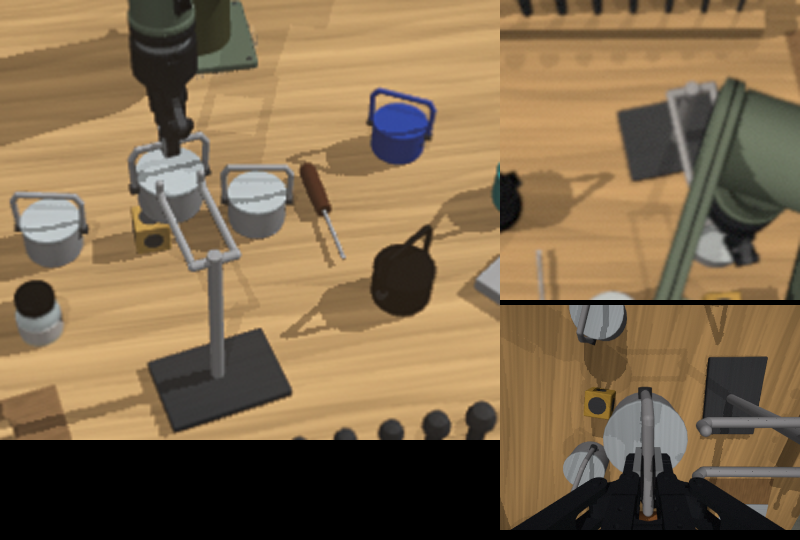

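View pics/w2.png

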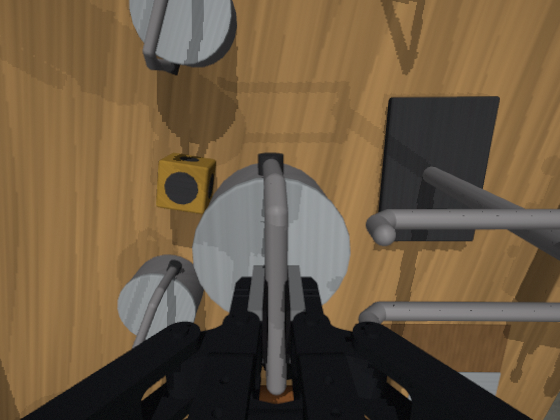

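```bash
python3 - <<'E'
from h import *
np.set_printoptions(precision=1,suppress=True)
s=bot.state();c=bot.camera_model('wrist');T=wT(s);R=s['ee_rot'];p=s['tool_pos']
f=lambda uv,z:(lambda P:(P,(P-p)@R[:,1],(P-p)@-R[:,2]))(onz(c,uv,z,T))
for uv,z in(((450,219),232),((550,219),232),((450,311),232),((550,312),232),((383,232),257),((372,314),257),((275,195),268),((277,385),268)):print(uv,*f(uv,z))
E
```

```text
(450, 219) [634.8 -58.  232. ] 84.71987706788217 22.723383761033187
(550, 219) [681.3 -48.5 232. ] 132.08432974808724 22.762248942775884
(450, 311) [ 652.7 -107.1  232. ] 92.41156136703763 -28.955818638537604
(550, 312) [703.4 -96.9 232. ] 144.1486331259611 -29.03702444324993
(383, 232) [595.4 -62.8 257. ] 45.02873631943298 25.883245579579235
(372, 314) [ 602.1 -102.1  257. ] 43.71192835424599 -13.959900022542639
(275, 195) [547.4 -53.  268. ] -0.06641574818586557 45.07167895672579
(277, 385) [ 565.8 -139.7  268. ] 0.6867346891939776 -43.4898038773115
```

Emit:
{"fn": "jog_arm", "kwargs": {"series": [0, 0, 0, 0.25, -0.1, 0, 0, 0, 0, 0, 0.4, -0.1, 0, 0, 0, 0, 0, 0.5, 0.1, 0, 0, 0, 0, 0, 0.5, 0.1, 0, 0, 0, 0, 0, 0.5, 0.1, 0, 0, 0, 0, 0, 0.4, 0.08, 0, 0, 0, 0, 0, 0.2, 0.04, 0, 0, 0, 0, 0, 0, 0, 0, 0]}}

```text
clock: 6.05
tool_pos: [586.9, -92.3, 254.0]
ee_rot: [[-0.004, 0.979, 0.202], [0.003, 0.202, -0.979], [-1.0, -0.003, -0.004]]
contact_force: [0.9, -0.4, -4.4]
width: 0.082
```

Emit:
{"fn": "jog_arm", "kwargs": {"series": [0, 0, 0, 0.3, -0.15, 0.05, 0, 0, 0, 0, 0.5, 0, 0, 0, 0, 0, 0, 0.6, 0.12, 0, 0, 0, 0, 0, 0.7, 0.14, 0, 0, 0, 0, 0, 0.7, 0.14, 0, 0, 0, 0, 0, 0.6, 0.12, 0, 0, 0, 0, 0, 0.5, 0.1, 0, 0, 0, 0, 0, 0.3, 0.06, 0, 0]}}

```text
clock: 6.72
tool_pos: [633.1, -86.6, 254.2]
ee_rot: [[-0.005, 0.979, 0.202], [0.003, 0.202, -0.979], [-1.0, -0.004, -0.004]]
contact_force: [-0.4, -0.5, -6.6]
width: 0.08
```

Emit:
{"fn": "jog_arm", "kwargs": {"series": [0, 0, 0, 0.2, 0.04, 0, 0, 0, 0, 0, 0.1, 0, 0, 0, 0, 0, 0, 0, 0, 0, 0]}}

```text
clock: 6.97
tool_pos: [637.2, -85.8, 253.6]
ee_rot: [[-0.005, 0.979, 0.202], [0.003, 0.202, -0.979], [-1.0, -0.004, -0.004]]
contact_force: [-0.1, -0.3, -6.4]
width: 0.082
```

Emit:
{"fn": "jog_arm", "kwargs": {"series": [0, 0, 0, 0, 0, 0, 0, 0, 0, 0, 0, 0, -0.3, 0, 0, 0, 0, 0, 0, -0.5, 0, 0, 0, 0, 0, 0, -0.5, 0, 0, 0, 0, 0, 0, -0.5, 0, 0, 0, 0, 0, 0, -0.3, 0, 0, 0, 0, 0, 0, -0.2, 0, 0, 0, 0, 0, 0, 0, 0]}}

```text
clock: 7.63
tool_pos: [635.4, -85.9, 227.3]
ee_rot: [[-0.008, 0.979, 0.202], [0.004, 0.202, -0.979], [-1.0, -0.007, -0.005]]
contact_force: [0.1, 0.6, -6.9]
width: 0.081
```

```bash
python3 - <<'E'
from h import *
s=bot.state();print(s['tool_pos'],s['ee_rot'][:,1],s['contact_force'])
a=bot.snapshot('scene');b=bot.snapshot('wrist');cv2.imwrite('pics/s3.png',a)
l=cv2.resize(a[130:330,180:340],(480,600),interpolation=cv2.INTER_CUBIC)
r2=cv2.resize(b,(320,240))
o=np.zeros((600,800,3),np.uint8);o[:,:480]=l;o[:240,480:]=r2
cv2.imwrite('pics/c3.png',o)
E
```

```text
[635.43669517 -85.88305589 227.3439959 ] [ 0.97942027  0.20171059 -0.00698298] [ 0.12895799  0.60173225 -6.94950544]
```

View pics/c3.png

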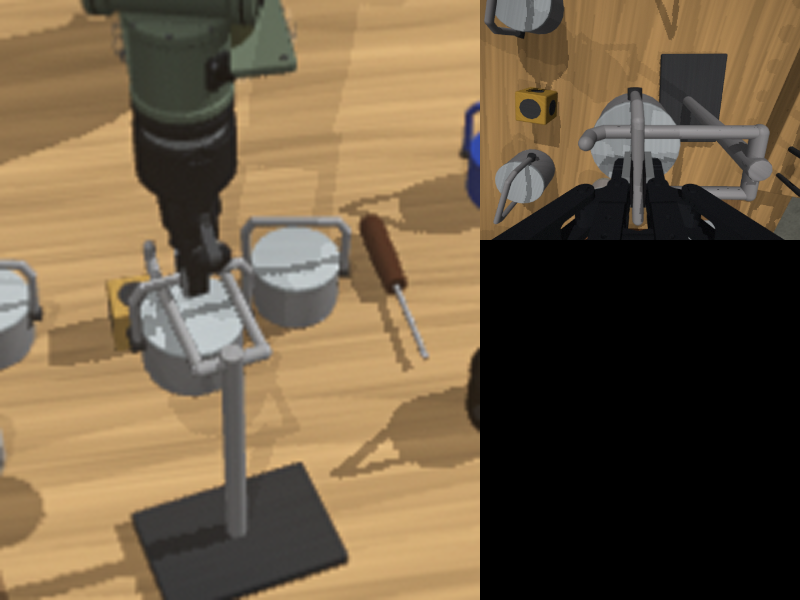

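Emit:
{"fn": "jog_arm", "kwargs": {"series": [0, 0, 0, 0, 0, -0.1, 0, 0, 0, 0, 0, 0, -0.1, 0, 0, 0, 0, 0, 0, -0.1, 0, 0, 0, 0, 0, 0, 0, 0]}}

```text
clock: 8.07
tool_pos: [636.6, -86.2, 226.7]
ee_rot: [[-0.004, 0.979, 0.202], [0.003, 0.202, -0.979], [-1.0, -0.004, -0.004]]
contact_force: [0.4, -0.2, -4.8]
width: 0.08
```

Emit:
{"fn": "jog_arm", "kwargs": {"series": [0, 0, 0, 0, 0, -0.15, 0, 0, 0, 0, 0, 0, -0.15, 0, 0, 0, 0, 0, 0, -0.15, 0, 0, 0, 0, 0, 0, 0, 0]}}

```text
clock: 8.4
tool_pos: [637.2, -86.3, 226.6]
ee_rot: [[-0.001, 0.979, 0.202], [0.002, 0.202, -0.979], [-1.0, -0.001, -0.002]]
contact_force: [-0.3, -0.2, -5.4]
width: 0.072
```

Emit:
{"fn": "jog_arm", "kwargs": {"series": [0, 0, 0, 0, 0, -0.3, 0, 0, 0, 0, 0, 0, -0.3, 0, 0, 0, 0, 0, 0, 0, 0]}}

```text
clock: 8.65
tool_pos: [638.0, -86.4, 226.7]
ee_rot: [[0.004, 0.979, 0.202], [0.0, 0.202, -0.979], [-1.0, 0.003, 0.0]]
contact_force: [0.8, 0.3, -5.4]
width: 0.078
```

Emit:
{"fn": "jog_arm", "kwargs": {"series": [0, 0, 0, 0, 0, -0.6, 0, 0, 0, 0, 0, 0, 0, 0]}}

```text
clock: 8.82
tool_pos: [639.5, -86.8, 226.9]
ee_rot: [[0.01, 0.979, 0.202], [-0.002, 0.202, -0.979], [-1.0, 0.009, 0.003]]
contact_force: [-0.5, -0.9, -6.4]
width: 0.081
```

```bash
python3 - <<'E'
from h import *
np.set_printoptions(precision=2,suppress=True)
s=bot.state()
for k in s: print(k,s[k])
a=bot.snapshot('scene');b=bot.snapshot('wrist');cv2.imwrite('pics/s4.png',a)
l=cv2.resize(a[150:270,190:290],(500,600),interpolation=cv2.INTER_CUBIC)
o=np.zeros((600,800,3),np.uint8);o[:,:500]=l;o[:300,500:]=cv2.resize(b[130:410,140:420],(300,300))
cv2.imwrite('pics/c4.png',o)
E
```

```text
clock 8.8167
joint_positions [-15.43  20.1   78.42   0.06  80.92 -27.13]
joint_velocities [ 0.02 -1.03 -1.18 -0.01  0.33  0.06]
joint_efforts [ -0.12 -49.48 -32.91  -0.06   0.18  -0.  ]
tool_pos [639.55 -86.79 226.87]
ee_rot [[ 0.01  0.98  0.2 ]
 [-0.    0.2  -0.98]
 [-1.    0.01  0.  ]]
contact_force [-0.47 -0.91 -6.44]
wrist_torque [ 0.01 -0.04  0.  ]
width 0.0809700262914745
```

View pics/c4.png

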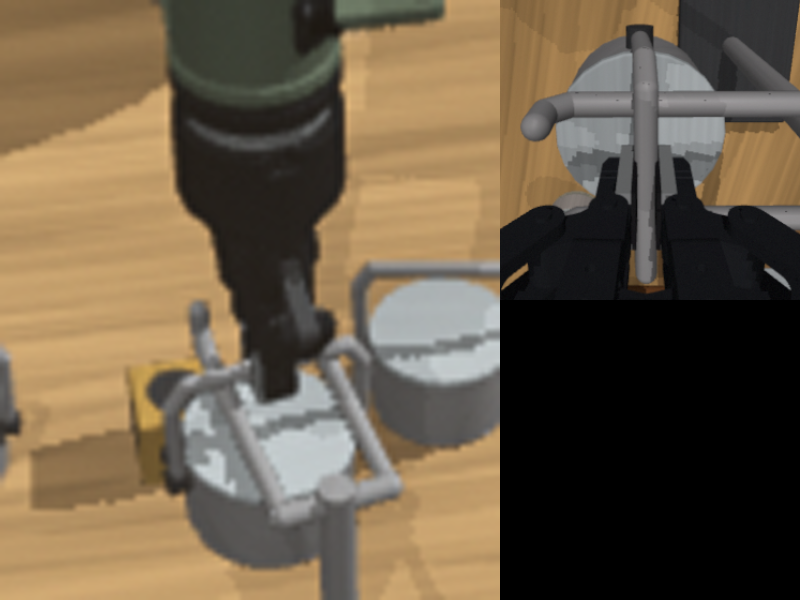

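Emit:
{"fn": "jog_arm", "kwargs": {"series": [0, 0.5, 0, 0, 0, -0.3, 0, 0, 0.3, 0, 0, 0, -0.3, 0, 0, 0, 0, 0, 0, -0.3, 0]}}

```text
clock: 9.17
tool_pos: [640.1, -87.1, 225.9]
ee_rot: [[-0.002, 0.979, 0.203], [-0.003, 0.203, -0.979], [-1.0, -0.003, 0.003]]
contact_force: [-7.4, 1.8, 12.0]
width: 0.075
```

Emit:
{"fn": "jog_arm", "kwargs": {"series": [0, 0, 0, 0, 0, 0, 0, 0, 0, 0, 0, 0, 0, 0]}}

```text
clock: 9.33
tool_pos: [640.2, -87.1, 226.3]
ee_rot: [[-0.002, 0.979, 0.203], [-0.003, 0.203, -0.979], [-1.0, -0.002, 0.003]]
contact_force: [-1.3, 0.4, 1.0]
width: 0.081
```

Seated with near-zero net load. Release gradually.

Emit:
{"fn": "jog_arm", "kwargs": {"series": [0, 0, 0, 0, 0, 0, 0.15, 0, 0, 0, 0, 0, 0, 0.2, 0, 0, 0, 0, 0, 0, 0.25, 0, 0, 0, 0, 0, 0, 0.3, 0, 0, 0, 0, 0, 0, 0.35, 0, 0, 0, 0, 0, 0, 0.35]}}

```text
clock: 9.83
tool_pos: [641.9, -87.7, 223.9]
ee_rot: [[0.0, 0.979, 0.202], [-0.004, 0.202, -0.979], [-1.0, -0.001, 0.004]]
contact_force: [0.3, 0.2, 0.7]
width: 0.349
```

```bash
python3 - <<'E'
from h import *
s=bot.state();print(s['tool_pos'],s['contact_force'],s['width'])
a=bot.snapshot('scene');b=bot.snapshot('wrist')
l=cv2.resize(a[150:270,190:290],(500,600),interpolation=cv2.INTER_CUBIC)
o=np.zeros((600,800,3),np.uint8);o[:,:500]=l;o[:300,500:]=cv2.resize(b[130:410,140:420],(300,300))
cv2.imwrite('pics/c5.png',o)
E
```

```text
[641.85824959 -87.67685029 223.91491749] [0.32110937 0.18330664 0.66498173] 0.348830219353377
```

View pics/c5.png

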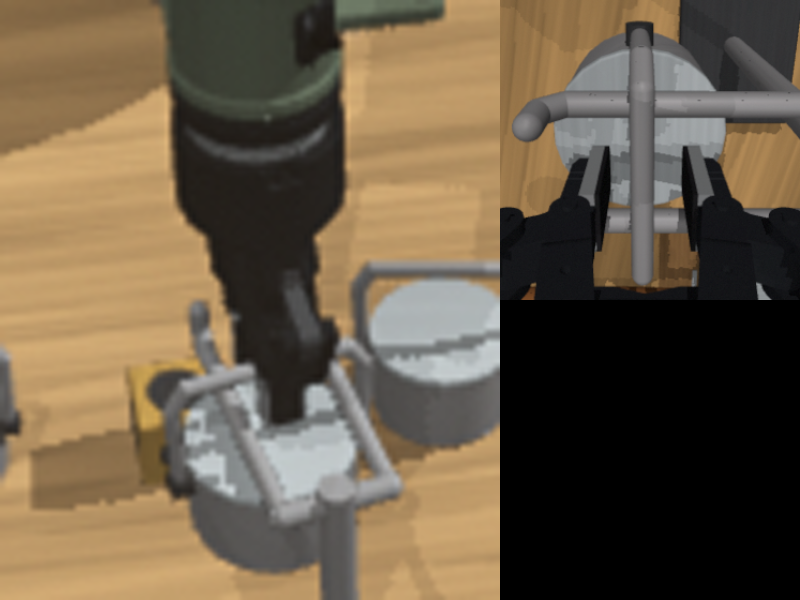

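Emit:
{"fn": "jog_arm", "kwargs": {"series": [0, 0, 0, 0, 0, 0.5, 0.35, 0, 0, 0, 0, 0, 1, 0.35, 0, 0, 0, 0, 0, 2, 0.35, 0, 0, 0, 0, 0, 2.5, 0.35, 0, 0, 0, 0, 0, 2.5, 0.35, 0, 0, 0, 0, 0, 2.5, 0.35, 0, 0, 0, 0, 0, 2, 0.35, 0, 0, 0, 0, 0, 1, 0.35]}}

```text
clock: 10.6
tool_pos: [638.3, -86.7, 370.7]
ee_rot: [[-0.006, 0.979, 0.202], [-0.002, 0.202, -0.979], [-1.0, -0.006, 0.001]]
contact_force: [0.4, -0.5, 0.6]
width: 0.349
```

Emit:
{"fn": "jog_arm", "kwargs": {"series": [0, 0, 0, -1.5, 1.5, 0, 0.35, 0, 0, 0, -3, 3, 0, 0.35, 0, 0, 0, -3, 3, 0, 0.35, 0, 0, 0, -3, 3, 0, 0.35, 0, 0, 0, -3, 3, 0, 0.35, 0, 0, 0, -2, 3, 0, 0.35, 0, 0, 0, -1, 1, 0, 0.35, 0, 0, 0, 0, 0, 0, 0.35]}}

```text
clock: 11.27
tool_pos: [469.6, 88.9, 378.6]
ee_rot: [[0.009, 0.98, 0.197], [-0.004, 0.197, -0.98], [-1.0, 0.008, 0.006]]
contact_force: [-0.0, -1.0, -0.3]
width: 0.352
```

Emit:
{"fn": "jog_arm", "kwargs": {"series": [0, 0, 0, 0, 0, 0, 0.35, 0, 0, 0, 0, 0, 0, 0.35, 0, 0, 0, 0, 0, 0, 0.35, 0, 0, 0, 0, 0, 0, 0.35, 0, 0, 0, 0, 0, 0, 0.35, 0, 0, 0, 0, 0, 0, 0.35, 0, 0, 0, 0, 0, 0, 0.35, 0, 0, 0, 0, 0, 0, 0.35]}}

```text
clock: 11.93
tool_pos: [473.7, 84.2, 378.2]
ee_rot: [[0.01, 0.982, 0.191], [-0.007, 0.191, -0.982], [-1.0, 0.008, 0.009]]
contact_force: [-0.4, -0.1, -0.4]
width: 0.348
```

```bash
python3 - <<'E'
from h import *
s=bot.state();print(s['clock'],s['tool_pos'],s['contact_force'])
a=bot.snapshot('scene')
for _ in range(4): b=bot.snapshot('scene')
D=cv2.absdiff(a,b)[150:270,190:300];print('diff over .2s',D.max(),(D>25).sum())
cv2.imwrite('pics/c6.png',cv2.resize(b[110:340,130:430],(780,598),interpolation=cv2.INTER_CUBIC))
E
```

```text
11.9333 [473.65299127  84.23987463 378.19401507] [-0.43571074 -0.0756813  -0.40296815]
diff over .2s 39 5
```

View pics/c6.png

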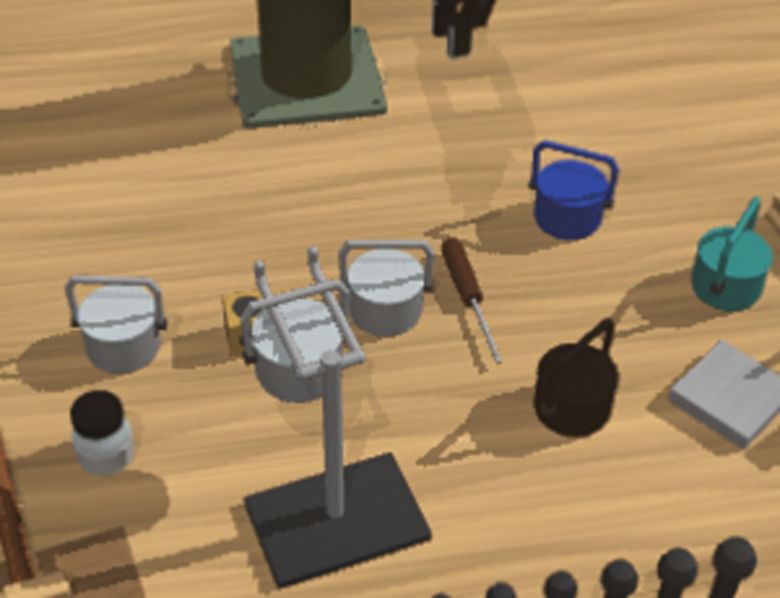

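Emit:
{"fn": "jog_arm", "kwargs": {"series": [0, 0, 0, 0, 0, 0, 0.35, 0, 0, 0, 0, 0, 0, 0.35, 0, 0, 0, 0, 0, 0, 0.35, 0, 0, 0, 0, 0, 0, 0.35, 0, 0, 0, 0, 0, 0, 0.35, 0, 0, 0, 0, 0, 0, 0.35, 0, 0, 0, 0, 0, 0, 0.35, 0, 0, 0, 0, 0, 0, 0.35]}}

```text
clock: 12.85
tool_pos: [473.2, 85.1, 378.8]
ee_rot: [[0.011, 0.981, 0.193], [-0.007, 0.193, -0.981], [-1.0, 0.009, 0.009]]
contact_force: [-0.3, -0.1, -0.4]
width: 0.348
```

Emit:
{"fn": "jog_arm", "kwargs": {"series": [0, 0, 0, 0, 0, 0, 0.35, 0, 0, 0, 0, 0, 0, 0.35, 0, 0, 0, 0, 0, 0, 0.35, 0, 0, 0, 0, 0, 0, 0.35, 0, 0, 0, 0, 0, 0, 0.35, 0, 0, 0, 0, 0, 0, 0.35, 0, 0, 0, 0, 0, 0, 0.35, 0, 0, 0, 0, 0, 0, 0.35]}}

```text
clock: 13.52
tool_pos: [473.2, 85.1, 378.8]
ee_rot: [[0.011, 0.981, 0.193], [-0.007, 0.193, -0.981], [-1.0, 0.009, 0.009]]
contact_force: [-1.0, -0.5, 0.3]
width: 0.35
```

Emit:
{"fn": "jog_arm", "kwargs": {"series": [0, 0, 0, 0, 0, 0, 0.35, 0, 0, 0, 0, 0, 0, 0.35, 0, 0, 0, 0, 0, 0, 0.35, 0, 0, 0, 0, 0, 0, 0.35, 0, 0, 0, 0, 0, 0, 0.35, 0, 0, 0, 0, 0, 0, 0.35, 0, 0, 0, 0, 0, 0, 0.35, 0, 0, 0, 0, 0, 0, 0.35]}}

```text
clock: 14.18
tool_pos: [473.1, 85.1, 378.8]
ee_rot: [[0.011, 0.981, 0.193], [-0.007, 0.193, -0.981], [-1.0, 0.009, 0.009]]
contact_force: [0.2, 1.0, -0.2]
width: 0.354
```

```bash
python3 - <<'E'
from h import *
f=[bot.snapshot('scene') for _ in range(8)]
d=[((cv2.absdiff(f[0],x)[150:270,210:300])>25).sum() for x in f];print(d)
if max(d)<60: print(bot.sign_off())
E
```

```text
[np.int64(0), np.int64(0), np.int64(0), np.int64(0), np.int64(0), np.int64(0), np.int64(0), np.int64(0)]
the job is handed in; nothing more can be done
None
```

The heavy pot is hanging by its bail across both prongs of the double hook, and I handed the job in at about 14.6 s of the 64 s allowed.

- **Finding it:** the first pot I lifted, the leftmost one seen from the robot, pulled about 6 N. That matches the steel block (about 5.7 N expected, against about 2.2 N for a wooden one). I therefore did not lift the other two, and they were not compared directly.
- **Hanging it:** the bail went in over the upturned ends and was lowered until the prongs took the weight. It was then released slowly, and the arm moved well clear.
- **Last checks:** eight scene frames over about 0.35 s showed no motion of the hung pot. The last picture showed the other two pots upright, and the other bench items in that view looked where they were. The robot was touching nothing.
- **What disagreed:** the last few small downward steps did not lower the tool but tilted it slightly, by about 0.6°. I corrected this before the bar seated. The brief contact was about 14 N net at the wrist.

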